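# Fetch the sanding block from behind two packs

### The arm

A 6-joint arm with a two-finger parallel gripper is mounted at the origin on the work surface; the furniture and walls round the work are solid. World frame = base frame: x ahead of the robot, y to its left, z up, the work surface at z = 0. Lengths are in m, angles in rad, forces in N, time in s.
With the tool pointing down it reaches from about 0.225 to 0.875 m from the base axis. Payload 3.4 kg.
Tool frame: the origin (TCP) lies at the very end of the fingers, on their centre line; the grasp point (between the pads) lies 19 mm behind it; z points along the fingers, y is the line along which they close (so a half turn about z gives the same grasp; the last joint's range is limited). The gripper opens to 85 mm and grips with 20 to 120 N. Pads are 22 mm wide; open, the fingers measure 114 mm over their backs; the gripper's body (76 mm by 85 mm) begins 54 mm behind the grasp point. The pads swing forward as they close: fully open they stand 13 mm farther back than shut.
Start: joints at [1.053, 0.276, 1.505, -0, 1.361, -0.121], TCP at [0.222, 0.53, 0.231] pointing down, gripper open.
Joint ranges: [-2.89, 2.89], [-0.75, 2.08], [0.22, 2.7], [-1.18, 4.32], [0.11, 2.71], [-2.7, 2.7]. Speed limits (rad/s): [2.57, 2.57, 3.14, 3.14, 3.14, 3.14].

### API

Orientations are given as a unit quaternion [w, x, y, z].
In Python, from rig import manip, eyes gives the robot as it stands.
- The arm moves only by the tool servo_tool, never from a script. Its argument "series" is text: rows parted by semicolons, each of 7 numbers parted by spaces: the shift along the tool's x, y, z in m, then the turn, a rotation vector about the tool's x, y, z in degrees, then the closure, from 0 (fully open) to 1 (shut). In form: dx dy dz ax ay az fingers; .... A call has 1 to 5 rows; each row is the pose to reach, as a shift and turn from the pose commanded when the call began, along the tool's axes at that moment; what a row does not reach only later rows make up. A row lasts 1/10 s, in which the tool goes at most 50 mm and 8.59 degrees, less where a joint would pass 70% of its speed; a pose out of reach is approached as far as the arm can. A call with a gripper value outside its range is refused whole. The fingers move at their own pace and stop on an object; "squeeze" is the grip in N (left out, the last holds). Time passes only in rows, so rows that repeat a pose let the fingers close. It gives the time, the measured TCP pose, the force, the opening and the grip force at its end, in the units of the state.
- manip.get_state(): the state, without advancing time (a new reading comes with each control period).
- eyes.get_image(name): name is "scene" or "side" or "wrist"; returns the picture (420x560x3 uint8, red, green, blue); there is no depth.
- eyes.camera_info(name): a dict with "fx", "fy", "cx", "cy" (pixels), "eye" and "orientation" of the camera in the world. Camera axes: x right, y down, z forward; pixel columns grow to the right and rows downward; lengths in m; the calibration is good to about 2 mm. A picture is of the moment at which its call begins: read the wrist's pose just before it. camera_info takes no time and is no camera call; for the wrist camera it gives the pose at the moment of the call.
- manip.sign_off(): hands the job in; it is judged then, once.
The state is a dict: "clock": time; "qpos": joint angles; "qd": joint speeds; "effort": joint torques, N m; "position": TCP position; "ee_rot": TCP orientation; "contact_force": force on the tool from outside, world axes, zero at the start; "moment": the same for the moment, N m; "width": finger opening in m; "gripper_force": force on a finger pad.
Only numpy, scipy, OpenCV 4.12 (cv2) and the standard library are available. Lean on these libraries where they do the work, as an engineer would, in place of code of your own. Each camera call takes 0.05 s, during which the arm holds its last target. There are 200 camera calls.

### The job

The sanding block lies at the back of the plywood kit board, behind the orange-and-white pack and the violet-and-white pack. Set both packs aside, upright on the blue mat, then fetch the block and lay it flat in the middle of the green pad, lengthwise within the white outline, and after that put each pack back upright in the black outline on the board where it stood at first. Leave the aerosol can, the dropper bottle and the roll of tape where they are, and let go of everything at the end.

Things in the scene. Friction and masses are not known exactly. Their poses are not given: they have to be found in the camera images.
- pack_orange: shut orange-and-white carton pack, standing upright in one of the two front outlines of the kit board; 62 (x) x 115 (y) x 88 (z) mm, about 0.3 kg. Origin at the centre of its underside, z up, y along its length; its length runs along the board's x. Grasp it across its 62 mm width. It must come back to the pose it has at the start; which of the two front outlines that is varies
- pack_violet: shut violet-and-white carton pack, standing upright in the other front outline of the kit board; 47 (x) x 120 (y) x 68 (z) mm, about 0.14 kg. Origin at the centre of its underside, z up, y along its length; its length runs along the board's x. Grasp it across its 47 mm width. It must come back to the pose it has at the start
- sanding_block: brown cork sanding block lying flat at the back of the kit board, behind the packs (10 to 20 mm from them, too close for a finger); 64 (x) x 112 (y) x 34 (z) mm, about 0.11 kg. Origin at the centre of its underside, z up, y along its length; at the start its length runs along the board's y. Grasp it across its 62 to 64 mm width
- kit_board: fixed plywood board, top 12 mm above the bench, x from -100 (open front) to +150 mm, 260 mm wide in y. Lips at the back (12 mm wide) and both sides (10 mm) rise to 24 mm. Origin at bench level, z up. Black printed outlines: two in front for the packs, 132 (x) x 72 (y) mm, centres (-28, +50) and (-28, -50); one at the back for the block, 74 x 126 mm, centre (75, 0)
- side_mat: fixed flat blue fabric mat, 150 (x) x 240 (y) x 4 mm, the side area for the packs; origin at the centre of its underside (bench level), z up. It lies to the right of the board, nearer to or farther from the robot than the green pad
- work_pad: fixed flat green pad, 110 (x) x 160 (y) x 4 mm, with a white printed outline 72 x 120 mm in its middle, length along y; origin at the centre of its underside (bench level), z up. It lies to the right of the board, before or beyond the blue mat
- adhesive_can: bystander: white aerosol can with a red cap, 53 mm in diameter, 209 mm high, standing loose to the left of the board; origin at the centre of its underside
- bottle_1: bystander: small brown dropper bottle with black top, 33 mm in diameter, 102 mm high, standing loose behind the board to the right; origin at the centre of its underside
- tape_2: bystander: roll of black tape, 53 mm in diameter, 19 mm high, lying loose on the near left; origin at the centre of its underside
There are look-alikes about, which are no part of the job. What is shaped like the pack_violet but yellow is not meant.

How it is judged:
By the outcome, as a careful person would: the job done as asked, in the order asked, and still so for the second after the job is handed in, with the robot touching nothing.
It also fails if it takes over 131 s, if anything falls off the work surface, if the arm or the gripper's body presses on something with over 40 N, if the wrist force passes 120 N, or if a joint passes its speed limit or range.

## Working session

There is one attempt and no reset: what is moved stays moved. The work goes in short steps, Python scripts to look and compute and a tool call to move; the robot and the scene stay as the last step left them, time stands still between calls to the robot, and variables do not carry over. Pictures are saved under pics/ and viewed, at most 14 in all, crops included, and the job is handed in when it is done.

Besides the shell and the picture viewer there is one more tool, called after "Call:" as name(argument=value, ...), one argument or row to a line, values as JSON. servo_tool: Moves the arm, as the interface text tells. Its arguments: {"type":"object","properties":{"series":{"type":"string"},"squeeze":{"type":"number"}},"required":["series"]}

```bash
mkdir -p pics; python3 - <<'E'
from rig import manip, eyes
import cv2
print(manip.get_state())
for n in ["scene","side"]:
    cv2.imwrite(f"pics/{n}0.png",eyes.get_image(n)[:,:,::-1]); print(n,eyes.camera_info(n))
E
```

```text
{'clock': 0.0, 'qpos': array([ 1.05299162e+00,  2.76594110e-01,  1.50615672e+00,  3.90083819e-06,
        1.36070157e+00, -1.20995068e-01]), 'qd': array([-0.00051845, -0.00023933, -0.0005863 , -0.00047017, -0.00012263,
       -0.00018708]), 'effort': array([-1.96586559e-03, -4.16778481e+01, -2.45803821e+01,  1.78482048e-05,
        1.11054821e-02,  2.64267840e-05]), 'position': array([0.22195598, 0.5298476 , 0.23043083]), 'ee_rot': array([-2.93787137e-04,  1.97106013e-01,  9.80381739e-01, -8.82242628e-04]), 'contact_force': array([-0.32848059, -0.6893061 , -0.40492759]), 'moment': array([-0.03949522, -0.00108555,  0.00355252]), 'gripper_force': 0.0, 'width': 0.0856640810887209}
scene {'fx': 430.9213491088058, 'fy': 430.9213491088058, 'cx': 278.9989431963181, 'cy': 207.17134029070675, 'eye': array([-0.03568939, -0.79936476,  0.88377742]), 'orientation': array([-0.39373632,  0.87460757, -0.25634981,  0.11965822])}
side {'fx': 501.8796803787371, 'fy': 501.8796803787371, 'cx': 285.8301606972713, 'cy': 216.2329063937049, 'eye': array([-0.19508215,  1.24826182,  0.76297892]), 'orientation': array([ 0.12632128, -0.22284288,  0.82218838, -0.50832101])}
```

View pics/scene0.png

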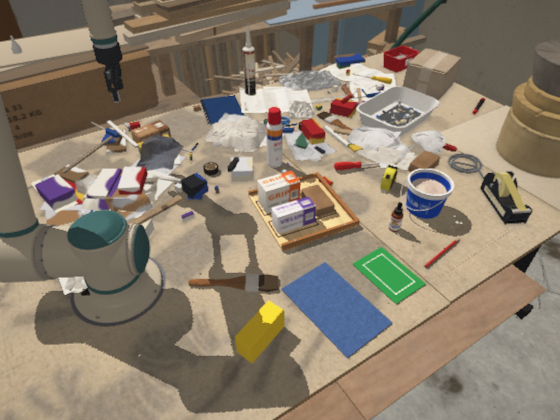

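View pics/side0.png

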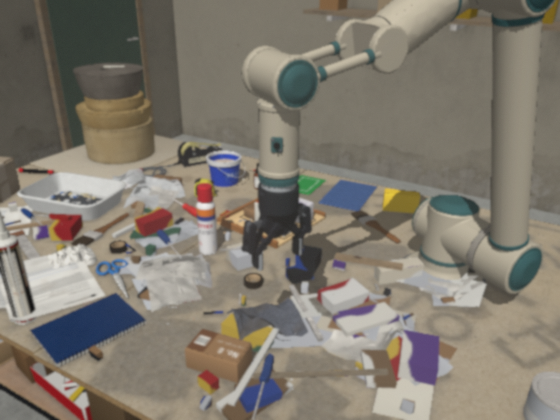

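The scene view shows the board around (305,208) with orange pack (278,188), violet pack (293,213) and block (322,205). The blue mat is at (335,305), the green pad at (388,273), the can at (274,140), and the bottle at (397,217). In the side view the arm hides the board.

```bash
cat > h.py <<'E'
import numpy as np, cv2
from scipy.spatial.transform import Rotation as R
from rig import manip, eyes
def rot(q): return R.from_quat([q[1],q[2],q[3],q[0]])
def cast(ci,uv,z):
    uv=np.atleast_2d(np.asarray(uv,float))
    d=np.c_[(uv[:,0]-ci['cx'])/ci['fx'],(uv[:,1]-ci['cy'])/ci['fy'],np.ones(len(uv))]
    d=rot(ci['orientation']).apply(d)
    return ci['eye']+d*((z-ci['eye'][2])/d[:,2])[:,None]
def proj(ci,p):
    c=rot(ci['orientation']).inv().apply(np.atleast_2d(p)-ci['eye'])
    return np.c_[ci['cx']+ci['fx']*c[:,0]/c[:,2],ci['cy']+ci['fy']*c[:,1]/c[:,2]]
def rect(ci,mask,z):
    cs,_=cv2.findContours(mask.astype(np.uint8),cv2.RETR_EXTERNAL,cv2.CHAIN_APPROX_NONE)
    c=max(cs,key=cv2.contourArea)[:,0]
    P=cast(ci,c,z)[:,:2]
    (x,y),(w,h),a=cv2.minAreaRect((P*1000).astype(np.float32))
    return (round(x,1),round(y,1)),(round(w,1),round(h,1)),round(a,2),c
E
python3 - <<'E'
from h import *
im=cv2.imread("pics/scene0.png"); ci=eyes.camera_info("scene")
hsv=cv2.cvtColor(im,cv2.COLOR_BGR2HSV)
H,S,V=cv2.split(hsv)
roi=np.zeros(H.shape,bool); roi[235:360,270:440]=1
print("mat",rect(ci,roi&(H>100)&(H<125)&(S>90),.004)[:3])
print("pad",rect(ci,roi&(H>50)&(H<90)&(S>90),.004)[:3])
c=im[95:255,230:420]; cv2.imwrite("pics/c0.png",cv2.resize(c,None,fx=4,fy=3.75,interpolation=cv2.INTER_CUBIC)[:600,:800]) if 0 else cv2.imwrite("pics/c0.png",cv2.resize(im[150:255,235:375],(800,600),interpolation=cv2.INTER_CUBIC))
E
```

```text
mat ((429.7, -343.0), (148.1, 238.2), 4.78)
pad ((610.6, -339.9), (110.4, 159.7), 2.45)
```

View pics/c0.png

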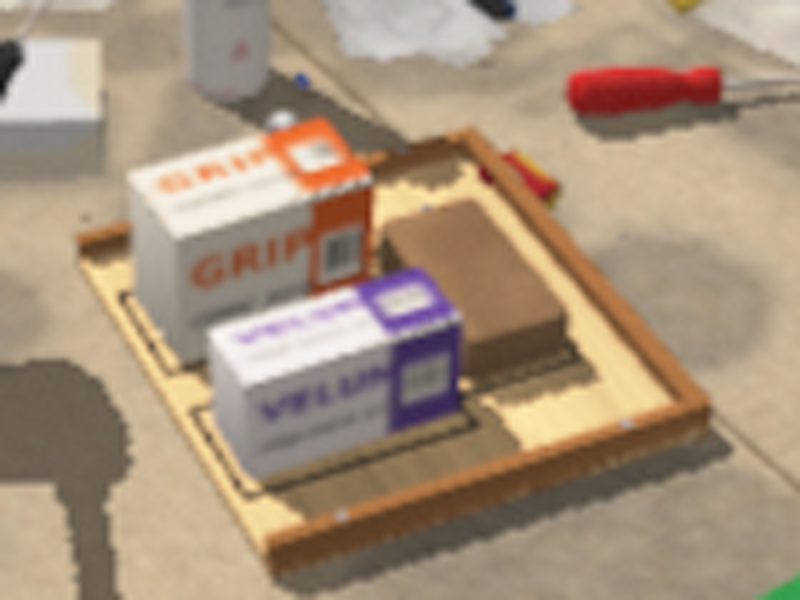

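The crop shows the orange pack top with corners about (128,178), (180,238), (372,182), (320,118), and the violet top at (210,330), (247,388), (465,318), (425,270). The board's lip corners are at (268,540), (710,400), (465,130).

```bash
python3 - <<'E'
from h import *
ci=eyes.camera_info("scene")
def f(n,pts,z):
    p=np.array(pts,float)*.175+[235,150]; P=cast(ci,p,z)[:,:2]*1000
    print(n,P.round(0).tolist(),"mean",P.mean(0).round(1))
f("orange",[(128,178),(180,238),(372,182),(320,118)],.1)
f("violet",[(210,330),(247,388),(465,318),(425,270)],.08)
f("block",[(385,240),(470,350),(566,312),(470,200)],.046)
f("board lip FR BR BL",[(268,540),(710,400),(465,130)],.024)
f("FL board",[(78,240)],.024)
for n in ["wrist"]:
    w=eyes.camera_info(n); s=manip.get_state()
    T=rot(s['ee_rot']); print(w); print("cam in tool",T.inv().apply(w['eye']-s['position']),(T.inv()*rot(w['orientation'])).as_rotvec(degrees=True)); print(T.as_matrix().round(3))
print("yellow", cast(ci,[(262,345)],0),"can",cast(ci,[(274,165)],0),"bottle",cast(ci,[(395,228)],0))
E
```

```text
orange [[461.0, 76.0], [458.0, 20.0], [565.0, 6.0], [574.0, 66.0]] mean [514.5  41.8]
violet [[445.0, -28.0], [438.0, -73.0], [557.0, -88.0], [562.0, -47.0]] mean [500.7 -59.1]
block [[584.0, 16.0], [570.0, -79.0], [629.0, -82.0], [643.0, 19.0]] mean [606.4 -31.5]
board lip FR BR BL [[421.0, -118.0], [666.0, -157.0], [698.0, 95.0]] mean [595.1 -60.1]
FL board [[457.0, 128.0]] mean [457.5 127.8]
{'fx': 322.92681011966357, 'fy': 322.92681011966357, 'cx': 282.21458051712483, 'cy': 206.04326580576725, 'eye': array([0.15633934, 0.55755207, 0.37420882]), 'orientation': array([0.1184061 , 0.82388938, 0.54876683, 0.07772557])}
cam in tool [ 7.12624741e-02 -1.08054959e-04 -1.43671735e-01] [-12.78744424 -12.79266629  89.2848386 ]
[[-0.922  0.386 -0.001]
 [ 0.386  0.922 -0.001]
 [ 0.    -0.002 -1.   ]]
yellow [[ 0.22386122 -0.33846444  0.        ]] can [[0.61978303 0.2352366  0.        ]] bottle [[ 7.52286727e-01 -2.22118451e-01  1.11022302e-16]]
```

Call:
servo_tool(
  series="-0.038 -0.031 -0.01 0 0 0 0; -0.076 -0.062 -0.02 0 0 0 0; -0.114 -0.093 -0.03 0 0 0 0; -0.152 -0.124 -0.04 0 0 0 0; -0.19 -0.155 -0.05 0 0 0 0",
)

```text
clock: 0.6
position: [0.3377, 0.3124, 0.2813]
ee_rot: [-0.0, 0.197, 0.98, -0.0]
contact_force: [1.1, 0.9, 0.5]
width: 0.0852
gripper_force: 0.0
```

Call:
servo_tool(
  series="-0.038 -0.031 -0.01 0 0 0 0; -0.076 -0.062 -0.02 0 0 0 0; -0.114 -0.093 -0.03 0 0 0 0; -0.152 -0.124 -0.04 0 0 0 0; -0.19 -0.155 -0.05 0 0 0 0",
)

```text
clock: 1.1
position: [0.4529, 0.0961, 0.3314]
ee_rot: [-0.0, 0.197, 0.98, 0.0]
contact_force: [1.0, -0.0, 0.3]
width: 0.0851
gripper_force: 0.0
```

Call:
servo_tool(
  series="-0.03 -0.025 -0.01 0 0 -4 0; -0.06 -0.05 -0.02 0 0 -9 0; -0.09 -0.075 -0.02 0 0 -15 0; -0.09 -0.075 -0.02 0 0 -15 0; -0.09 -0.075 -0.02 0 0 -15 0",
)

```text
clock: 1.6
position: [0.5065, -0.0065, 0.3504]
ee_rot: [-0.001, 0.069, 0.998, 0.0]
contact_force: [0.2, 0.2, -0.2]
width: 0.0853
gripper_force: 0.0
```

```bash
cat > shot.py <<'E'
from h import *
import sys,pickle
def shot(n,cam="wrist"):
    ci=eyes.camera_info(cam); im=eyes.get_image(cam)[:,:,::-1].copy()
    cv2.imwrite(f"pics/{n}.png",im); pickle.dump(ci,open(f"pics/{n}.pkl","wb")); return im,ci
if __name__=="__main__":
    s=manip.get_state(); print(s['clock'],s['position'],s['ee_rot'],s['width']); shot(*sys.argv[1:])
E
python3 shot.py w1
```

```text
1.6 [ 0.50654084 -0.00650871  0.35036846] [-1.04649011e-03  6.87813734e-02  9.97631128e-01  3.99128136e-04] 0.08530500916628059
```

View pics/w1.png

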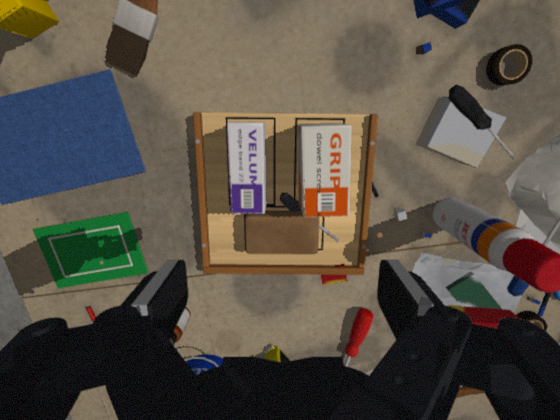

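The wrist view shows the board with violet (248,168) and orange (326,170) packs and the block (280,235). There's an odd dark/light thing near (290,202)-(338,240), which I'll zoom in on.

```bash
python3 - <<'E'
import cv2
im=cv2.imread("pics/w1.png"); cv2.imwrite("pics/w1c.png",cv2.resize(im[100:285,185:400],(696,600),interpolation=cv2.INTER_CUBIC))
E
```

```text
(no output)
```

View pics/w1c.png

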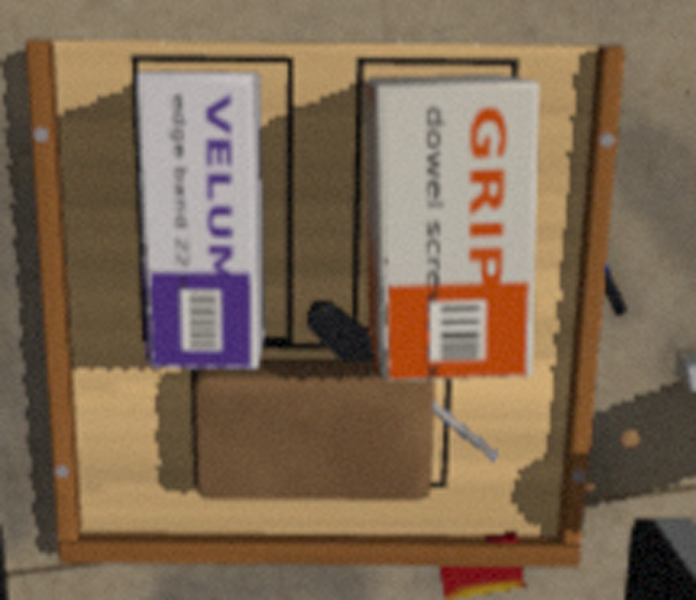

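The zoom shows the packs in the front outlines. A stray screwdriver also lies by the block's front edge, with its handle at crop (340,330) and its tip at (490,455). I'll keep the fingers off it.

```bash
python3 - <<'E'
from h import *
import pickle
ci=pickle.load(open("pics/w1.pkl","rb"))
def f(n,pts,z):
    p=np.array(pts,float)/[3.237,3.243]+[185,100]; P=cast(ci,p,z)[:,:2]*1000
    print(n,P.round(0).tolist(),"mean",P.mean(0).round(1)); return P
def yaw(a,b): d=b-a; return np.degrees(np.arctan2(d[1],d[0])).round(1)
o=f("orange FL.. FR(right img) ",[(373,83),(540,83),(527,377),(388,377)],.1); print(yaw(o[0],o[3]),yaw(o[1],o[2]),yaw(o[1],o[0])+90, yaw(o[2],o[3])+90)
v=f("violet",[(138,73),(260,73),(258,367),(150,368)],.08); print(yaw(v[0],v[3]),yaw(v[1],v[2]))
b=f("block",[(197,375),(433,375),(430,497),(202,497)],.046); print(yaw(b[0],b[1])-90,yaw(b[3],b[2])-90)
k=f("board lips FR FL BL BR",[(28,40),(622,45),(578,565),(62,565)],.024); print(yaw(k[0],k[3]),yaw(k[1],k[2]),yaw(k[3],k[2])-90)
ol=f("outline O",[(362,59),(518,60)],.012);ol=f("outline V",[(134,58),(292,60),(290,345)],.012);
f("driver handle ends, tip",[(318,315),(372,350),(495,457)],.02)
s=manip.get_state();print(rot(s['ee_rot']).as_matrix().round(3))
E
```

```text
orange FL.. FR(right img)  [[454.0, 22.0], [462.0, 83.0], [574.0, 69.0], [567.0, 15.0]] mean [514.4  47.2]
-3.9 -7.0 -7.799999999999997 -7.799999999999997
violet [[439.0, -66.0], [445.0, -19.0], [562.0, -38.0], [556.0, -82.0]] mean [500.6 -51.3]
-8.1 -9.1
block [[572.0, -69.0], [587.0, 36.0], [646.0, 29.0], [631.0, -77.0]] mean [609.  -20.2]
-7.799999999999997 -7.799999999999997
board lips FR FL BL BR [[419.0, -119.0], [456.0, 135.0], [703.0, 99.0], [668.0, -156.0]] mean [561.5 -10.4]
-8.3 -8.2 -7.799999999999997
outline O [[447.0, 23.0], [457.0, 92.0]] mean [452.   57.4]
outline V [[433.0, -77.0], [443.0, -8.0], [574.0, -28.0]] mean [483.2 -37.7]
driver handle ends, tip [[559.0, -12.0], [579.0, 11.0], [641.0, 64.0]] mean [593.   20.9]
[[-0.991  0.136 -0.002]
 [ 0.136  0.991  0.001]
 [ 0.002  0.001 -1.   ]]
```

Call:
servo_tool(
  series="0 -0.012 0.04 0 0 0 0; 0 -0.024 0.08 0 0 0 0; 0 -0.036 0.12 0 0 0 0; -0.005 -0.046 0.15 0 0 0 0; -0.005 -0.046 0.15 0 0 0 0",
)

```text
clock: 2.15
position: [0.502, -0.051, 0.1973]
ee_rot: [-0.005, 0.067, 0.998, 0.001]
contact_force: [-0.5, 0.7, 0.0]
width: 0.0852
gripper_force: 0.0
```

```bash
python3 shot.py w2
```

```text
2.15 [ 0.50204693 -0.05095726  0.19733501] [-4.53851035e-03  6.73872063e-02  9.97716258e-01  7.96312864e-04] 0.08521231767661813
```

View pics/w2.png

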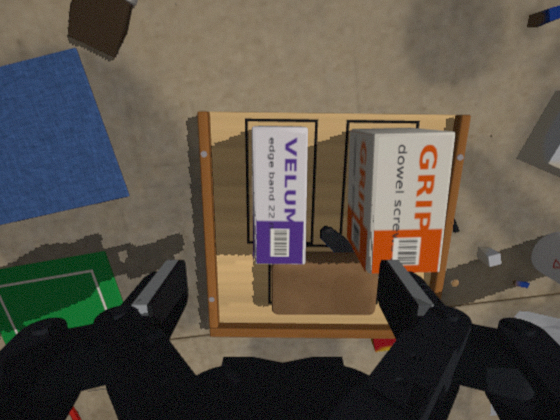

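The wrist view shows the violet top with corners (253,126), (307,127), (304,263), (257,263), and the orange top's right edge from (453,131) to (441,273).

```bash
python3 - <<'E'
from h import *
import pickle
ci=pickle.load(open("pics/w2.pkl","rb"))
def yaw(a,b): d=b-a; return np.degrees(np.arctan2(d[1],d[0])).round(1)
def f(n,p,z):
    P=cast(ci,p,z)[:,:2]*1000; print(n,P.round(0).tolist(),P.mean(0).round(1),yaw(P[0],P[-1]),yaw(P[1],P[2])); return P
f("violet top",[(253,126),(307,127),(304,263),(257,263)],.08)
f("orange top",[(369,135),(453,131),(441,273),(372,270)],.1)
f("lips",[(204,113),(468,117),(437,332),(213,335)],.024)
f("outV",[(247,120),(316,121),(313,246),(250,246)],.012)
f("outO",[(349,121),(418,122),(418,122)],.012)
f("orange base left",[(349,131),(349,255),(349,255)],.012)
# colour-edge extent of violet top along mid rows, gradient
im=cv2.imread("pics/w2.png"); g=cv2.cvtColor(im,cv2.COLOR_BGR2GRAY)
for r in (150,180,210,245): print(r,g[r,246:262].tolist(),g[r,298:316].tolist())
E
```

```text
violet top [[438.0, -65.0], [444.0, -23.0], [560.0, -39.0], [555.0, -81.0]] [499.5 -52.2] -7.4 -7.8
orange top [[455.0, 19.0], [461.0, 80.0], [575.0, 72.0], [564.0, 15.0]] [513.8  46.7] -2.2 -4.4
lips [[421.0, -115.0], [458.0, 133.0], [694.0, 103.0], [664.0, -153.0]] [559.4  -8. ] -9.0 -7.3
outV [[433.0, -77.0], [443.0, -9.0], [575.0, -27.0], [565.0, -95.0]] [504.  -51.9] -8.0 -7.5
outO [[447.0, 23.0], [457.0, 91.0], [457.0, 91.0]] [454.   68.1] 81.5 0.0
orange base left [[457.0, 22.0], [591.0, 12.0], [591.0, 12.0]] [546.1  15.3] -4.5 0.0
150 [14, 14, 50, 82, 80, 83, 108, 155, 175, 175, 181, 182, 185, 182, 181, 185] [184, 185, 182, 185, 183, 184, 182, 188, 189, 146, 86, 81, 86, 82, 85, 72, 25, 17]
180 [30, 15, 38, 66, 78, 90, 108, 120, 162, 173, 179, 185, 181, 185, 183, 181] [185, 185, 183, 187, 182, 184, 186, 192, 177, 97, 73, 76, 79, 80, 63, 20, 15, 48]
210 [54, 9, 28, 59, 77, 88, 87, 77, 114, 163, 178, 184, 186, 181, 186, 183] [184, 181, 183, 181, 183, 188, 188, 184, 131, 83, 81, 84, 79, 51, 21, 19, 50, 83]
245 [87, 89, 87, 83, 88, 84, 78, 42, 58, 98, 104, 63, 61, 62, 68, 59] [64, 62, 63, 66, 109, 168, 187, 161, 53, 16, 11, 20, 11, 14, 9, 16, 18, 25]
```

Call:
servo_tool(
  series="0.002 -0.001 0.05 0 0 0 0; 0.002 -0.001 0.1 0 0 0 0; 0.002 -0.001 0.135 0 0 0 0; 0.002 -0.001 0.155 0 0 0 0; 0.002 -0.001 0.161 0 0 0 0",
  squeeze=30,
)

```text
clock: 2.7
position: [0.5031, -0.0514, 0.0409]
ee_rot: [-0.001, 0.067, 0.998, 0.001]
contact_force: [-11.3, -0.6, 33.9]
width: 0.0856
gripper_force: 15.2
```

Call:
servo_tool(
  series="0 0 0 0 0 0 0; 0 0 0 0 0 0 1; 0 0 0 0 0 0 1; 0 0 0 0 0 0 1; 0 0 0 0 0 0 1",
)

```text
clock: 3.2
position: [0.5045, -0.053, 0.0414]
ee_rot: [0.001, 0.067, 0.998, -0.0]
contact_force: [-0.1, -0.7, 6.5]
width: 0.0449
gripper_force: 31.8
```

Call:
servo_tool(
  series="0 0 0 0 0 0 1; 0 0 0 0 0 0 1; 0 0 0 0 0 0 1; 0 0 0 0 0 0 1; 0 0 0 0 0 0 1",
)

```text
clock: 3.7
position: [0.5045, -0.053, 0.0414]
ee_rot: [0.001, 0.067, 0.998, -0.0]
contact_force: [0.1, 1.3, 7.6]
width: 0.0451
gripper_force: 31.8
```

```bash
python3 shot.py s3 scene; python3 shot.py w3;python3 - <<'E'
import cv2,numpy as np
a=cv2.imread("pics/s3.png")[130:270,225:385]; b=cv2.imread("pics/w3.png")
cv2.imwrite("pics/m3.png",np.hstack([cv2.resize(a,(450,394),interpolation=2),cv2.resize(b,(350,262),interpolation=3) if 0 else cv2.copyMakeBorder(cv2.resize(b,(350,262)),0,132,0,0,0)]))
E
```

```text
3.7 [ 0.50451672 -0.05295825  0.04143265] [ 1.34373544e-03  6.74303665e-02  9.97723078e-01 -4.46011987e-06] 0.045086615381464
3.75 [ 0.50452055 -0.05297091  0.04145146] [ 1.33468517e-03  6.74394834e-02  9.97722474e-01 -3.76940989e-07] 0.04460447021534225
```

View pics/m3.png

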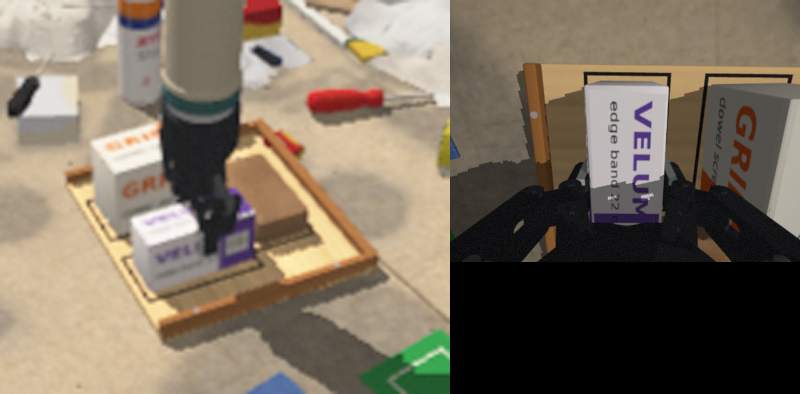

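The pack is held at width 45 mm. The 34 N on descent was probably an open knuckle on the orange pack, and it went away when the fingers closed. I'll lift and carry the pack to the far half of the mat.

Call:
servo_tool(
  series="0 0 -0.01 0 0 0 1; 0 0 -0.03 0 0 0 1; 0 0 -0.06 0 0 0 1; 0 0 -0.1 0 0 0 1; 0 0 -0.125 0 0 0 1",
)

```text
clock: 4.3
position: [0.504, -0.0531, 0.1681]
ee_rot: [0.001, 0.068, 0.998, -0.0]
contact_force: [1.3, 1.0, -0.7]
width: 0.0453
gripper_force: 31.0
```

Call:
servo_tool(
  series="0.002 -0.025 0 0 0 0 1; 0.004 -0.065 0 0 0 0 1; 0.007 -0.11 0 0 0 0 1; 0.01 -0.155 0 0 0 0 1; 0.012 -0.2 0 0 0 0 1",
)

```text
clock: 4.8
position: [0.4636, -0.2507, 0.1656]
ee_rot: [-0.0, 0.067, 0.998, 0.0]
contact_force: [1.0, -0.3, -1.4]
width: 0.0451
gripper_force: 31.1
```

Call:
servo_tool(
  series="0.002 -0.045 0 0 0 -3 1; 0.004 -0.09 0 0 0 -6 1; 0.005 -0.13 0 0 0 -9 1; 0.006 -0.15 0 0 0 -11.5 1; 0.006 -0.156 0 0 0 -12.5 1",
)

```text
clock: 5.3
position: [0.4367, -0.4056, 0.1651]
ee_rot: [-0.0, -0.04, 0.999, -0.0]
contact_force: [-0.7, 0.5, -1.8]
width: 0.0449
gripper_force: 31.2
```

```bash
python3 shot.py w4; python3 - <<'E'
from h import *
s=manip.get_state(); print(rot(s['ee_rot']).as_euler('ZYX',degrees=True), s['width'],s['contact_force'])
E
```

```text
5.3 [ 0.43672362 -0.40564317  0.16508762] [-1.69711827e-04 -4.04965771e-02  9.99179648e-01 -1.72901658e-04] 0.044904967637455884
[-1.75318745e+02 -1.90242628e-02 -1.79999054e+02] 0.04502777752630839 [ 0.22225666 -0.03812761 -0.68995026]
```

View pics/w4.png

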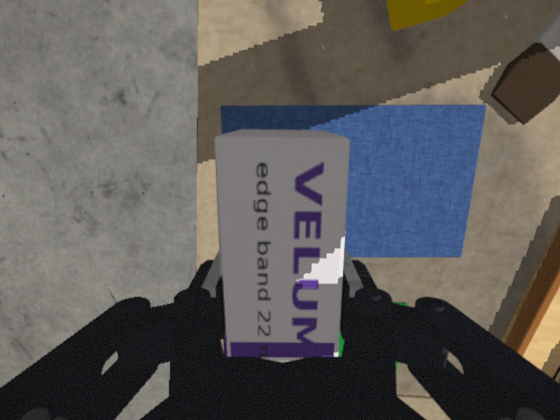

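The violet pack is held squarely over the mat's far half, so I'll lower and release it.

Call:
servo_tool(
  series="0 0 0.04 0 0 0 1; 0 0 0.08 0 0 0 1; 0 0 0.11 0 0 0 1; 0 0 0.125 0 0 0 1; 0 0 0.13 0 0 0 1",
)

```text
clock: 5.85
position: [0.4363, -0.3997, 0.0335]
ee_rot: [-0.002, -0.042, 0.999, 0.003]
contact_force: [-6.9, 6.4, 18.0]
width: 0.0451
gripper_force: 33.5
```

Call:
servo_tool(
  series="0 0 0 0 0 0 1; 0 0 0 0 0 0 0.2; 0 0 0 0 0 0 0; 0 0 0 0 0 0 0; 0 0 0 0 0 0 0",
)

```text
clock: 6.35
position: [0.4379, -0.4035, 0.0358]
ee_rot: [0.0, -0.042, 0.999, -0.0]
contact_force: [0.0, 0.1, -0.4]
width: 0.0853
gripper_force: 0.0
```

Call:
servo_tool(
  series="0 0 -0.01 0 0 0 0; 0 0 -0.03 0 0 0 0; 0 0 -0.07 0 0 0 0; 0 0 -0.12 0 0 0 0; 0 0 -0.165 0 0 0 0",
)

```text
clock: 6.85
position: [0.4375, -0.4033, 0.203]
ee_rot: [0.0, -0.041, 0.999, -0.0]
contact_force: [0.9, -1.0, -1.0]
width: 0.0856
gripper_force: 0.0
```

Call:
servo_tool(
  series="-0.01 0.04 -0.005 0 0 0 0; -0.02 0.085 -0.01 0 0 0 0; -0.03 0.13 -0.015 0 0 0 0; -0.045 0.178 -0.02 0 0 0 0; -0.057 0.225 -0.02 0 0 0 0",
)

```text
clock: 7.35
position: [0.4763, -0.1729, 0.2219]
ee_rot: [0.002, -0.041, 0.999, -0.001]
contact_force: [1.6, 0.1, 0.3]
width: 0.0857
gripper_force: 0.0
```

Call:
servo_tool(
  series="-0.011 0.045 0 0 0 2 0; -0.022 0.09 0 0 0 5 0; -0.033 0.135 0 0 0 8 0; -0.044 0.18 0 0 0 11 0; -0.054 0.217 0 0 0 12 0",
)

```text
clock: 7.85
position: [0.5114, 0.0488, 0.2213]
ee_rot: [0.001, 0.063, 0.998, 0.0]
contact_force: [0.9, 0.3, -0.1]
width: 0.0856
gripper_force: 0.0
```

Call:
servo_tool(
  series="0 0 0 0 0 0 0; 0 0 0 0 0 0 0",
)

```text
clock: 8.05
position: [0.5114, 0.047, 0.2208]
ee_rot: [0.0, 0.062, 0.998, -0.0]
contact_force: [-0.8, -0.1, -0.8]
width: 0.0858
gripper_force: 0.0
```

```bash
python3 shot.py w5;python3 shot.py s5 scene
```

```text
8.05 [0.51141816 0.04695226 0.22077346] [ 3.13641189e-04  6.18810603e-02  9.98083434e-01 -3.08656573e-04] 0.08582890905933323
8.1 [0.51136942 0.04602434 0.22064704] [ 2.19190413e-04  6.27334820e-02  9.98030211e-01 -4.00266579e-04] 0.08550221839261946
```

View pics/w5.png

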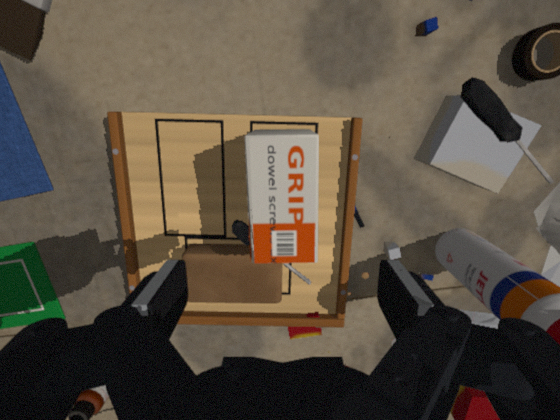

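The wrist view shows the orange top spanning about (247,136)–(316,263). The violet outline is now empty, and the screwdriver still lies under the block's corner.

```bash
python3 - <<'E'
from h import *
import pickle
ci=pickle.load(open("pics/w5.pkl","rb"))
im=cv2.imread("pics/w5.png")
# line fits of the long edges of the top by max gradient per row
g=cv2.GaussianBlur(cv2.cvtColor(im,cv2.COLOR_BGR2HSV),(3,3),0)[:,:,2].astype(float)
gx=np.gradient(g,axis=1)
def edge(rows,lo,hi,s):
    pts=[]
    for r in rows:
        c=lo+np.argmax(s*gx[r,lo:hi]); pts.append((c,r))
    return np.array(pts,float)
L=edge(range(145,222,3),238,256,1); Rr=edge(range(145,258,3),308,326,-1)
def fit(p):
    P=cast(ci,p,.1)[:,:2]*1000
    vx,vy,x0,y0=cv2.fitLine(P.astype(np.float32),cv2.DIST_HUBER,0,.01,.01).ravel()
    k=vy/vx; return np.degrees(np.arctan(k)), y0+k*(514-x0), np.abs(P[:,1]-(y0+k*(P[:,0]-x0))).mean()
print("L",fit(L),"R",fit(Rr)); print(L[::5].tolist(),Rr[::6].tolist())
print("ends",cast(ci,[(283,133),(284,263)],.1)[:,:2]*1000)
print("outO",cast(ci,[(250,123),(317,123)],.012)[:,:2]*1000)
E
```

```text
L (np.float32(-4.9681535), np.float32(17.948513), np.float64(0.2011961166161427)) R (np.float32(-6.003135), np.float32(76.4471), np.float64(1.6624455425185758))
[[245.0, 145.0], [246.0, 160.0], [247.0, 175.0], [248.0, 190.0], [249.0, 205.0], [250.0, 220.0]] [[318.0, 145.0], [318.0, 163.0], [318.0, 181.0], [317.0, 199.0], [310.0, 217.0], [317.0, 235.0], [321.0, 253.0]]
ends [[457.06673131  54.08091834]
 [570.62292709  41.03704072]]
outO [[448.02049222  20.16073046]
 [456.705433    90.47600982]]
```

Call:
servo_tool(
  series="-0.002 0.001 0.04 0 0 -1.5 0; -0.0025 0.001 0.08 0 0 -1.5 0; -0.0025 0.001 0.12 0 0 -1.5 0; -0.0025 0.001 0.145 0 0 -1.5 0; -0.0025 0.001 0.155 0 0 -1.5 0",
  squeeze=40,
)

```text
clock: 8.65
position: [0.5121, 0.0455, 0.0629]
ee_rot: [-0.003, 0.051, 0.999, -0.0]
contact_force: [-0.2, -0.4, -0.5]
width: 0.0851
gripper_force: 0.0
```

Call:
servo_tool(
  series="0 0 0.005 0 0 0 0; 0 0 0.01 0 0 0 0; 0 0 0.015 0 0 0 0; 0 0 0.015 0 0 0 0",
)

```text
clock: 9.05
position: [0.5144, 0.047, 0.0506]
ee_rot: [0.0, 0.05, 0.999, 0.0]
contact_force: [-0.2, -0.6, -0.7]
width: 0.0856
gripper_force: 0.0
```

Call:
servo_tool(
  series="0 0 0 0 0 0 1; 0 0 0 0 0 0 1; 0 0 0 0 0 0 1; 0 0 0 0 0 0 1; 0 0 0 0 0 0 1",
)

```text
clock: 9.55
position: [0.5147, 0.0473, 0.0509]
ee_rot: [0.001, 0.05, 0.999, 0.0]
contact_force: [0.0, 1.0, 5.0]
width: 0.061
gripper_force: 44.6
```

Call:
servo_tool(
  series="0 0 -0.01 0 0 0 1; 0 0 -0.03 0 0 0 1; 0 0 -0.06 0 0 0 1; 0 0 -0.09 0 0 0 1; 0 0 -0.11 0 0 0 1",
)

```text
clock: 10.05
position: [0.5143, 0.047, 0.162]
ee_rot: [0.001, 0.05, 0.999, -0.0]
contact_force: [1.1, 0.6, -2.1]
width: 0.0617
gripper_force: 44.5
```

Call:
servo_tool(
  series="0.004 -0.025 0 0 0 0 1; 0.011 -0.065 0 0 0 0 1; 0.018 -0.11 0 0 0 0 1; 0.026 -0.155 0 0 0 0 1; 0.033 -0.2 0 0 0 0 1",
)

```text
clock: 10.55
position: [0.4598, -0.1498, 0.16]
ee_rot: [-0.001, 0.05, 0.999, 0.0]
contact_force: [1.8, -0.6, -2.3]
width: 0.0613
gripper_force: 44.7
```

Call:
servo_tool(
  series="0.007 -0.04 0 0 0 -3 1; 0.014 -0.08 0 0 0 -6 1; 0.019 -0.115 0 0 0 -8 1; 0.022 -0.133 0 0 0 -10 1; 0.023 -0.137 0 0 0 -10.4 1",
)

```text
clock: 11.05
position: [0.4237, -0.2846, 0.1599]
ee_rot: [-0.001, -0.039, 0.999, -0.0]
contact_force: [0.1, 1.3, -3.8]
width: 0.0612
gripper_force: 44.9
```

Call:
servo_tool(
  series="0 0 0 0 0 0 1; 0 0 0.04 0 0 0 1; 0 0 0.08 0 0 0 1; 0 0 0.1 0 0 0 1; 0 0 0.11 0 0 0 1",
)

```text
clock: 11.55
position: [0.4236, -0.2798, 0.0481]
ee_rot: [-0.002, -0.041, 0.999, 0.002]
contact_force: [-0.3, -0.3, -2.9]
width: 0.0611
gripper_force: 44.8
```

Call:
servo_tool(
  series="0 0 0 0 0 0 1; 0 0 0.003 0 0 0 1; 0 0 0.006 0 0 0 1; 0 0 0.006 0 0 0 1; 0 0 0.006 0 0 0 1",
)

```text
clock: 12.05
position: [0.425, -0.2829, 0.0448]
ee_rot: [0.0, -0.041, 0.999, -0.0]
contact_force: [-0.4, 0.3, -3.2]
width: 0.0614
gripper_force: 44.9
```

Call:
servo_tool(
  series="0 0 0 0 0 0 0; 0 0 0 0 0 0 0; 0 0 0 0 0 0 0; 0 0 0 0 0 0 0",
)

```text
clock: 12.45
position: [0.4249, -0.2828, 0.0444]
ee_rot: [0.0, -0.041, 0.999, -0.0]
contact_force: [-0.7, -0.0, 0.9]
width: 0.0854
gripper_force: 0.0
```

Call:
servo_tool(
  series="0 0 -0.01 0 0 0 0; 0 0 -0.04 0 0 0 0; 0 0 -0.08 0 0 0 0; 0 0 -0.13 0 0 0 0; 0 0 -0.175 0 0 0 0",
)

```text
clock: 12.95
position: [0.4246, -0.2825, 0.2221]
ee_rot: [0.001, -0.041, 0.999, -0.0]
contact_force: [0.3, -1.4, -0.1]
width: 0.0856
gripper_force: 0.0
```

```bash
python3 shot.py w6;python3 shot.py s6 scene
```

```text
12.95 [ 0.42461519 -0.28253834  0.22205436] [ 5.04443037e-04 -4.06800879e-02  9.99172003e-01 -4.28691398e-04] 0.08556637387620977
13.0 [ 0.42805792 -0.28544278  0.22983046] [ 0.00583394 -0.04079754  0.99913508 -0.00553385] 0.08552038061769145
```

View pics/w6.png

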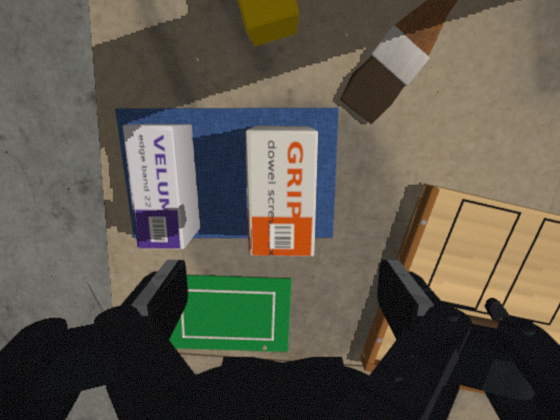

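Both packs stand upright on the mat, violet at (160,185) and orange at (282,190). Next is the block: move over and turn the tool 102.5°.

Call:
servo_tool(
  series="-0.03 0.034 0 0 0 8 0; -0.063 0.072 0 0 0 16 0; -0.096 0.11 0 0 0 24 0; -0.129 0.148 0 0 0 32 0; -0.16 0.182 0 0 0 40 0",
)

```text
clock: 13.55
position: [0.5601, -0.0998, 0.2193]
ee_rot: [-0.0, 0.296, 0.955, -0.0]
contact_force: [0.0, -0.7, -0.5]
width: 0.0851
gripper_force: 0.0
```

```bash
cat > go.py <<'E'
# world target (x y z tool-y angle deg) -> shift in present tool axes and turn
from h import *
import sys
s=manip.get_state(); T=rot(s['ee_rot']); M=T.as_matrix()
t=np.array([float(a) for a in sys.argv[1:5]])
ang=np.degrees(np.arctan2(M[1,1],M[0,1]))
print("shift",T.inv().apply(t[:3]-s['position']).round(4),"az",round(-(t[3]-ang),2),"ang",round(ang,2),"q",s['qpos'].round(2),s['clock'])
E
python3 go.py .606 -.040 .22 -7.8
```

```text
shift [-0.004   0.0753 -0.0007] az 63.31 ang 55.51 q [-0.3   0.27  1.54 -0.    1.33 -1.27] 13.55
```

Call:
servo_tool(
  series="-0.001 0.02 0 0 0 8 0; -0.002 0.04 0 0 0 16 0; -0.004 0.06 0 0 0 24 0; -0.004 0.075 0 0 0 32 0; -0.004 0.075 0 0 0 40 0",
)

```text
clock: 14.05
position: [0.6058, -0.0397, 0.2188]
ee_rot: [-0.0, 0.604, 0.797, 0.0]
contact_force: [-0.6, -0.0, -0.3]
width: 0.0856
gripper_force: 0.0
```

Call:
servo_tool(
  series="0 0 0 0 0 8 0; 0 0 0 0 0 16 0; 0 0 0 0 0 22 0; 0 0 0 0 0 23.3 0; 0 0 0 0 0 23.3 0",
)

```text
clock: 14.55
position: [0.6048, -0.0415, 0.2191]
ee_rot: [-0.0, 0.751, 0.66, -0.0]
contact_force: [0.4, -0.4, 0.8]
width: 0.0853
gripper_force: 0.0
```

```bash
python3 shot.py w7
```

```text
14.55 [ 0.60482228 -0.04150143  0.21912677] [-1.62314245e-04  7.51059639e-01  6.60234343e-01 -7.53281461e-05] 0.08534229770604765
```

View pics/w7.png

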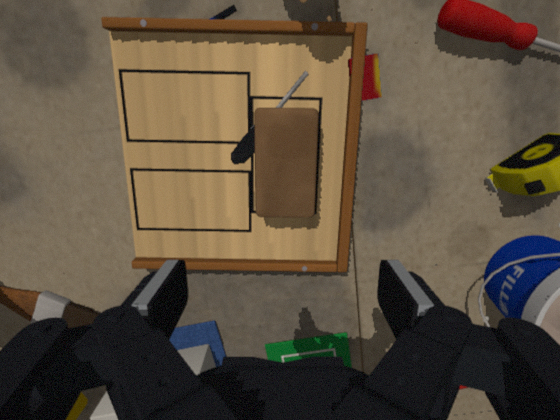

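The block top has corners (256,108), (319,108), (316,217), (258,216). The screwdriver handle ends around (238,157), near the middle of the block's front face.

```bash
python3 - <<'E'
from h import *
import pickle
ci=pickle.load(open("pics/w7.pkl","rb"))
P=cast(ci,[(256,108),(319,108),(316,217),(258,216)],.046)[:,:2]*1000
print(P.round(1).tolist(),P.mean(0)); 
for a,b in ((0,3),(1,2)): d=P[a]-P[b]; print(np.degrees(np.arctan2(d[1],d[0]))-90)
print("lips",(cast(ci,[(105,20),(366,24),(346,272),(134,267)],.024)[:,:2]*1000).round(0).tolist())
print("handle",(cast(ci,[(238,163),(233,155),(255,128),(258,140)],.02)[:,:2]*1000).round(0).tolist())
E
python3 go.py .607 -.036 .20 -8
```

```text
[[589.9, 35.4], [648.5, 27.9], [635.2, -78.9], [575.9, -70.2]] [612.37220768 -21.45356158]
-7.509533423229385
-7.12900529304045
lips [[460.0, 132.0], [702.0, 97.0], [665.0, -158.0], [422.0, -120.0]]
handle [[560.0, -17.0], [557.0, -8.0], [584.0, 17.0], [585.0, 4.0]]
shift [0.0058 0.0014 0.0192] az 0.64 ang -7.36 q [-0.18  0.33  1.46  0.    1.36 -0.05] 14.6
```

Call:
servo_tool(
  series="-0.003 0.0035 0.045 0 0 0 0; -0.003 0.0035 0.09 0 0 0 0; -0.003 0.0035 0.13 0 0 0 0; -0.003 0.0035 0.155 0 0 0 0; -0.003 0.0035 0.17 0 0 0 0",
  squeeze=35,
)

```text
clock: 15.1
position: [0.6063, -0.0447, 0.0464]
ee_rot: [-0.002, 0.751, 0.66, -0.001]
contact_force: [1.1, -0.4, 0.2]
width: 0.0854
gripper_force: 0.0
```

Call:
servo_tool(
  series="0 0 0 0 0 0 0; 0 0 0.008 0 0 0 0; 0 0 0.016 0 0 0 0; 0 0 0.023 0 0 0 0; 0 0 0.028 0 0 0 0",
)

```text
clock: 15.6
position: [0.6082, -0.0449, 0.021]
ee_rot: [0.0, 0.751, 0.66, 0.0]
contact_force: [-1.1, 0.3, -0.7]
width: 0.0853
gripper_force: 0.0
```

Call:
servo_tool(
  series="0 0 0 0 0 0 0; 0 0 0 0 0 0 0",
)

```text
clock: 15.8
position: [0.6082, -0.045, 0.0213]
ee_rot: [0.0, 0.752, 0.66, 0.0]
contact_force: [-0.3, 0.4, 0.5]
width: 0.0855
gripper_force: 0.0
```

Call:
servo_tool(
  series="0 0 0 0 0 0 1; 0 0 0 0 0 0 1; 0 0 0 0 0 0 1; 0 0 0 0 0 0 1; 0 0 0 0 0 0 1",
)

```text
clock: 16.3
position: [0.6086, -0.045, 0.0218]
ee_rot: [0.0, 0.752, 0.66, 0.0]
contact_force: [-0.4, -0.3, 4.4]
width: 0.0613
gripper_force: 39.7
```

Call:
servo_tool(
  series="0 0 -0.008 0 0 0 1; 0 0 -0.02 0 0 0 1; 0 0 -0.04 0 0 0 1; 0 0 -0.07 0 0 0 1; 0 0 -0.1 0 0 0 1",
)

```text
clock: 16.8
position: [0.6077, -0.0449, 0.1225]
ee_rot: [-0.0, 0.752, 0.66, -0.0]
contact_force: [0.8, 0.8, -1.0]
width: 0.061
gripper_force: 39.0
```

```bash
python3 shot.py w8; python3 go.py .611 -.363 .11 2.45
```

```text
16.8 [ 0.60772304 -0.04489567  0.12248357] [-3.23701447e-04  7.51561339e-01  6.59663097e-01 -2.18701531e-04] 0.06103507124725593
shift [-0.3149  0.0408  0.0188] az -9.89 ang -7.44 q [-0.19  0.4   1.59  0.    1.15 -0.06] 16.85
```

View pics/w8.png

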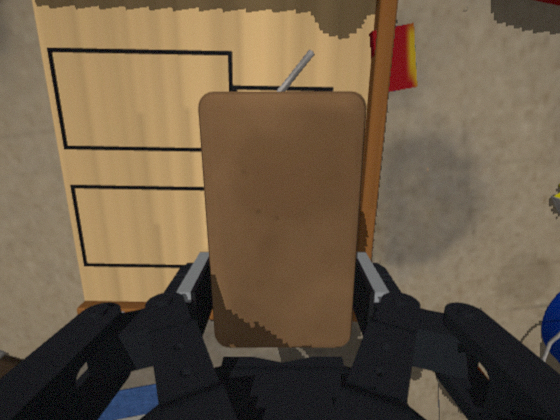

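The block is held level, with top corners (200,93), (364,93), (350,345), (215,347). I'll compute its centre in the tool frame.

```bash
python3 - <<'E'
from h import *
import pickle
ci=pickle.load(open("pics/w8.pkl","rb")); s=manip.get_state()
P=cast(ci,[(200,93),(364,93),(350,345),(215,347)],.1467)
L=rot(s['ee_rot']).inv().apply(P-s['position'])*1000; print(L.round(1).tolist(),L.mean(0))
im=cv2.imread("pics/w6.png"); ci=pickle.load(open("pics/w6.pkl","rb"))
H,S,V=cv2.split(cv2.cvtColor(im,cv2.COLOR_BGR2HSV))
for n in ("s5","w6"):
    im=cv2.imread(f"pics/{n}.png"); ci=pickle.load(open(f"pics/{n}.pkl","rb")); 
    H,S,V=cv2.split(cv2.cvtColor(im,cv2.COLOR_BGR2HSV))
    r=rect(ci,(H>50)&(H<90)&(S>90),.004); print(n,r[:3])
    hull=cv2.approxPolyDP(cv2.convexHull(r[3]),4,True)[:,0]; print(hull.tolist(),(cast(ci,hull,.004)[:,:2]*1000).round(0).tolist())
E
```

```text
[[77.5, -32.1, -18.8], [77.5, 25.3, -18.2], [-27.5, 26.6, -18.2], [-28.6, -32.9, -18.7]] [ 24.73349491  -3.27265185 -18.46913661]
s5 ((610.7, -339.8), (110.5, 159.4), 2.53)
[[353, 263], [381, 247], [424, 284], [396, 303]] [[556.0, -263.0], [661.0, -259.0], [664.0, -416.0], [561.0, -420.0]]
w6 ((611.5, -338.8), (65.4, 114.2), 2.62)
[[187, 292], [272, 295], [270, 337], [185, 334]] [[582.0, -391.0], [578.0, -283.0], [641.0, -281.0], [645.0, -394.0]]
```

Call:
servo_tool(
  series="-0.025 0.0033 0 0 0 0 1; -0.065 0.0086 0 0 0 0 1; -0.11 0.0145 0 0 0 0 1; -0.155 0.0205 0 0 0 0 1; -0.2 0.0265 0 0 0 0 1",
)

```text
clock: 17.35
position: [0.6083, -0.2483, 0.1219]
ee_rot: [0.0, 0.751, 0.66, 0.0]
contact_force: [0.8, 0.5, -1.1]
width: 0.0612
gripper_force: 39.1
```

Call:
servo_tool(
  series="-0.04 0.005 0 0 0 -3 1; -0.08 0.0105 0 0 0 -6 1; -0.105 0.014 0 0 0 -9 1; -0.116 0.0155 0 0 0 -9.9 1; -0.116 0.0155 0 0 0 -9.9 1",
)

```text
clock: 17.85
position: [0.6085, -0.3649, 0.1212]
ee_rot: [0.0, 0.693, 0.721, 0.0]
contact_force: [0.4, 0.6, -1.0]
width: 0.0611
gripper_force: 39.1
```

Call:
servo_tool(
  series="0 0 0.01 0 0 0 1; 0 0 0.035 0 0 0 1; 0 0 0.06 0 0 0 1; 0 0 0.075 0 0 0 1; 0 0 0.08 0 0 0 1",
)

```text
clock: 18.35
position: [0.6077, -0.3611, 0.0388]
ee_rot: [-0.002, 0.691, 0.722, -0.0]
contact_force: [-0.6, -0.7, -1.6]
width: 0.0612
gripper_force: 39.0
```

```bash
python3 shot.py w9; python3 shot.py s9 scene; python3 go.py .612 -.364 .0145 2.5; python3 - <<'E'
import cv2,numpy as np
b=cv2.imread("pics/w9.png"); a=cv2.imread("pics/s9.png")[200:330,300:473]
cv2.imwrite("pics/m9.png",np.vstack([cv2.resize(b,(400,300)),cv2.resize(a,(400,300),interpolation=2)]))
E
```

```text
18.35 [ 0.60774622 -0.36114905  0.03878021] [-2.40977596e-03  6.91380308e-01  7.22486992e-01 -1.00200470e-04] 0.061209891261721924
18.4 [ 0.60805934 -0.36175239  0.03914671] [-1.90596730e-03  6.91454534e-01  7.22417461e-01 -8.08997611e-05] 0.06123905515441213
shift [-0.0016  0.0033  0.026 ] az -0.0 ang 2.5 q [-0.64  0.61  1.44  0.    1.09 -0.68] 18.45
```

View pics/m9.png

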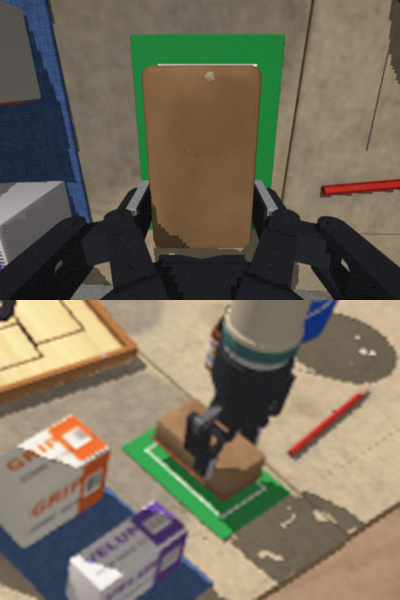

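The wrist view shows the held block over the pad about 3 mm left of centre, and the scene view confirms it is above the outline. I'll nudge it over and lower it.

Call:
servo_tool(
  series="0 0.0035 0 0 0 0 1; 0 0.0035 0.008 0 0 0 1; 0 0.0035 0.016 0 0 0 1; 0 0.0035 0.021 0 0 0 1; 0 0.0035 0.0245 0 0 0 1",
)

```text
clock: 18.95
position: [0.6118, -0.3634, 0.0158]
ee_rot: [-0.001, 0.692, 0.722, -0.0]
contact_force: [0.4, 0.1, -0.7]
width: 0.0614
gripper_force: 39.1
```

Call:
servo_tool(
  series="0 0 0 0 0 0 1; 0 0 0.002 0 0 0 1; 0 0 0.002 0 0 0 1",
)

```text
clock: 19.25
position: [0.6123, -0.3636, 0.0146]
ee_rot: [-0.0, 0.692, 0.722, 0.0]
contact_force: [0.0, 0.6, -0.4]
width: 0.061
gripper_force: 39.1
```

Release and back off straight up.

Call:
servo_tool(
  series="0 0 0 0 0 0 0; 0 0 0 0 0 0 0; 0 0 0 0 0 0 0; 0 0 0 0 0 0 0; 0 0 0 0 0 0 0",
)

```text
clock: 19.75
position: [0.6124, -0.3636, 0.0148]
ee_rot: [0.0, 0.692, 0.722, 0.0]
contact_force: [-0.1, -0.2, 0.7]
width: 0.0854
gripper_force: 0.0
```

Call:
servo_tool(
  series="0 0 -0.01 0 0 0 0; 0 0 -0.04 0 0 0 0; 0 0 -0.085 0 0 0 0; 0 0 -0.13 0 0 0 0; 0 0 -0.175 0 0 0 0",
)

```text
clock: 20.25
position: [0.6122, -0.3635, 0.1923]
ee_rot: [0.0, 0.692, 0.722, 0.0]
contact_force: [2.0, -0.6, -0.1]
width: 0.0853
gripper_force: 0.0
```

Call:
servo_tool(
  series="0.04 0 -0.02 0 0 0 0; 0.085 0 -0.04 0 0 0 0; 0.1 0 -0.04 0 0 0 0; 0.1 0 -0.04 0 0 0 0",
)

```text
clock: 20.65
position: [0.6082, -0.2615, 0.2315]
ee_rot: [0.001, 0.691, 0.723, 0.0]
contact_force: [0.1, 0.1, -0.3]
width: 0.0853
gripper_force: 0.0
```

```bash
python3 shot.py w10; python3 shot.py s10 scene;  python3 - <<'E'
import cv2,numpy as np
b=cv2.imread("pics/w10.png"); a=cv2.imread("pics/s10.png")[200:360,270:470]
cv2.imwrite("pics/m10.png",np.hstack([cv2.resize(b,(400,300)),cv2.resize(a,(375,300),interpolation=2)]))
E
python3 go.py .4375 -.4033 .20 94.7
```

```text
20.65 [ 0.60817607 -0.26149564  0.23150215] [9.64118399e-04 6.90737747e-01 7.23104584e-01 4.42000434e-04] 0.08532998995821355
20.7 [ 0.60794906 -0.26324501  0.23025639] [ 6.06190593e-04  6.91209980e-01  7.22653662e-01 -2.84539719e-04] 0.08496712572146396
shift [-0.1315 -0.1761  0.0296] az -92.22 ang 2.48 q [-0.51  0.41  1.3  -0.    1.43 -0.56] 20.75
```

View pics/m10.png

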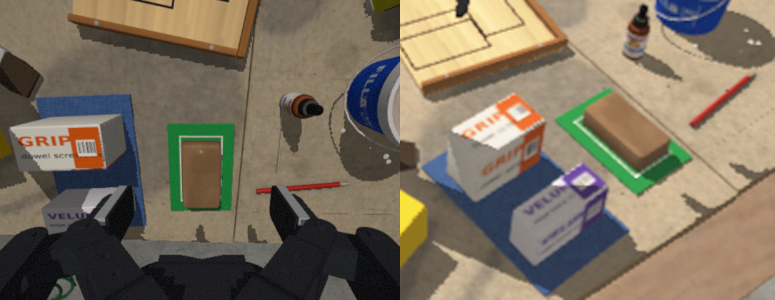

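The block lies flat inside the white outline on the pad, and both packs stand on the mat. I'll check the numbers.

```bash
python3 - <<'E'
from h import *
import pickle
for n in ("w10","s10"):
    im=cv2.imread(f"pics/{n}.png"); ci=pickle.load(open(f"pics/{n}.pkl","rb"))
    H,S,V=cv2.split(cv2.cvtColor(im,cv2.COLOR_BGR2HSV))
    pu,pv=proj(ci,[[.611,-.339,.02]])[0].astype(int); print(n,pu,pv)
    G=(H>50)&(H<90)&(S>90); lab=cv2.connectedComponents(G.astype(np.uint8))[1]
    print("pad",rect(ci,G,.004)[:3])
    roi=np.zeros(H.shape,bool); roi[pv-75:pv+75,pu-60:pu+60]=1
    B=roi&(H>3)&(H<22)&(S>70)
    c=rect(ci,B,.038); print("block(top plane, incl. sides)",c[:3])
    cv2.imwrite(f"pics/z{n}.png",cv2.resize(im[pv-75:pv+75,pu-66:pu+67],(399,450),interpolation=2))
cv2.imwrite("pics/z10.png",np.hstack([cv2.imread("pics/zw10.png"),cv2.imread("pics/zs10.png")]))
E
```

```text
w10 281 242
pad ((610.7, -338.7), (109.6, 159.4), 2.61)
block(top plane, incl. sides) ((611.2, -335.5), (60.2, 113.5), 2.91)
s10 388 269
pad ((610.6, -340.1), (109.8, 160.0), 2.86)
block(top plane, incl. sides) ((590.1, -427.7), (283.5, 168.8), 59.46)
```

View pics/z10.png

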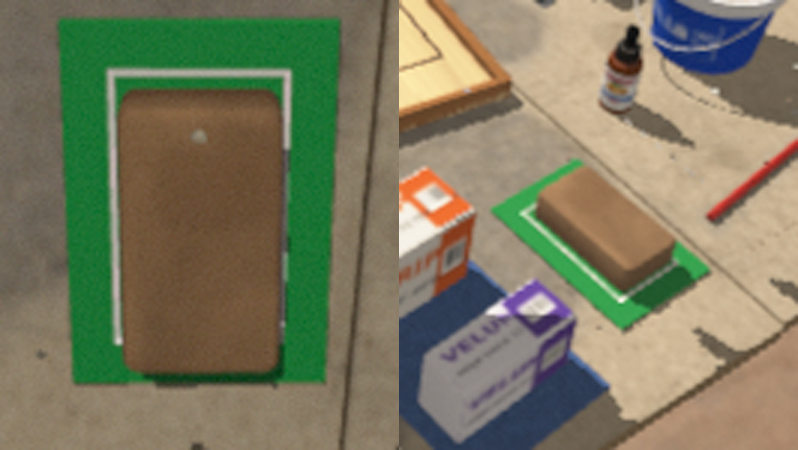

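```bash
python3 - <<'E'
from h import *
import pickle
ci=pickle.load(open("pics/w10.pkl","rb"))
o=np.array([281-66,242-75]); f=lambda x,y:o+np.array([x,y])/3
P=lambda x,y,z:(cast(ci,f(x,y),z)[0,:2]*1000).round(1)
print("block base +y end",P(200,90,.004),"top +y",P(200,107,.038),"top -y end",P(202,374,.038),"outline +y outer",P(200,69,.004),"pad +y,-y",P(200,20,.004),P(200,384,.004))
ci=pickle.load(open("pics/s10.pkl","rb"));o=np.array([388-66,269-75]);f=lambda x,y:o+np.array([x-399,y])/3
print("scene top -y corners",P(622,269,.038),P(675,240,.038),"top +y corners",P(537,196,.038),P(585,168,.038),"outline -y near corner",P(621,301,.004),"outline +y corner",P(522,212,.004),"base -y corner",P(626,290,.004))
E
```

```text
block base +y end [ 609.2 -287.9] top +y [ 609.1 -285.3] top -y end [ 614.9 -394.2] outline +y outer [ 608.8 -279.4] pad +y,-y [ 607.9 -259.9] [ 615.3 -419.7]
scene top -y corners [ 580.2 -393.3] [ 640.  -394.9] top +y corners [ 574.8 -294.9] [ 633.3 -292.8] outline -y near corner [ 580.  -401.2] outline +y corner [ 575.2 -281.8] base -y corner [ 591.8 -395.1]
```

The block is central to within about 2–3 mm and inside the outline, so I'll go back for the violet pack.

Call:
servo_tool(
  series="-0.026 -0.035 0 0 0 -8.4 0; -0.052 -0.07 0 0 0 -16.8 0; -0.078 -0.105 0 0 0 -25.2 0; -0.105 -0.14 0 0 0 -33.6 0; -0.131 -0.176 0 0 0 -42 0",
)

```text
clock: 21.25
position: [0.4357, -0.4047, 0.2283]
ee_rot: [-0.001, 0.385, 0.923, -0.0]
contact_force: [0.2, -1.6, -0.7]
width: 0.0852
gripper_force: 0.0
```

Call:
servo_tool(
  series="0 0 0 0 0 -8.5 0; 0 0 0 0 0 -17 0; 0 0 0 0 0 -25.5 0; 0 0 0 0 0 -34 0; 0 0 0 0 0 -42 0",
)

```text
clock: 21.75
position: [0.4368, -0.4038, 0.2282]
ee_rot: [-0.001, 0.03, 1.0, 0.0]
contact_force: [-0.6, -0.1, 0.1]
width: 0.0851
gripper_force: 0.0
```

Call:
servo_tool(
  series="0 0 0 0 0 -5 0; 0 0 0 0 0 -8.2 0; 0 0 0 0 0 -8.2 0; 0 0 0 0 0 -8.2 0",
)

```text
clock: 22.15
position: [0.4373, -0.403, 0.2287]
ee_rot: [-0.001, -0.039, 0.999, 0.0]
contact_force: [-0.9, 0.6, -0.1]
width: 0.0854
gripper_force: 0.0
```

```bash
python3 shot.py w11; python3 go.py .4375 -.4033 .20 94.7
```

```text
22.15 [ 0.43731191 -0.40302207  0.22865691] [-6.29601559e-04 -3.88856470e-02  9.99243357e-01  4.72593532e-04] 0.08541763245630238
shift [-0.     -0.0005  0.0289] az -0.22 ang 94.48 q [-0.86  0.31  1.47 -0.    1.37 -2.51] 22.2
```

View pics/w11.png

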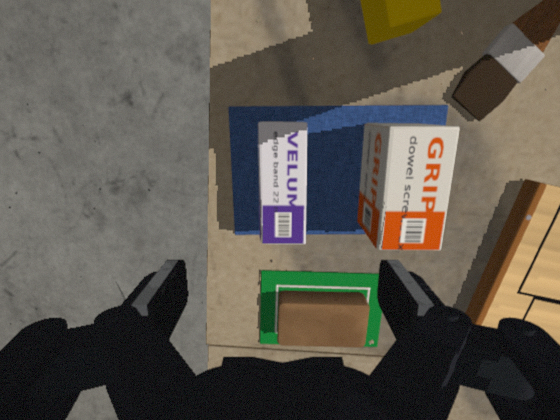

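Violet is centred under the gripper at (282,183), so I'll regrasp it at its release pose.

Call:
servo_tool(
  series="0 -0.0005 0.045 0 0 -0.2 0; 0 -0.0005 0.09 0 0 -0.2 0; 0 -0.0005 0.13 0 0 -0.2 0; 0 -0.0005 0.155 0 0 -0.2 0; 0 -0.0005 0.17 0 0 -0.2 0",
  squeeze=30,
)

```text
clock: 22.7
position: [0.4367, -0.4015, 0.0567]
ee_rot: [-0.001, -0.041, 0.999, 0.002]
contact_force: [0.5, 0.0, -0.1]
width: 0.0855
gripper_force: 0.0
```

Call:
servo_tool(
  series="0 0 0 0 0 0 0; 0 0 0.008 0 0 0 0; 0 0 0.016 0 0 0 0; 0 0 0.022 0 0 0 0; 0 0 0.022 0 0 0 0",
)

```text
clock: 23.2
position: [0.4377, -0.4021, 0.0372]
ee_rot: [-0.0, -0.042, 0.999, 0.0]
contact_force: [0.5, -0.5, -0.3]
width: 0.0853
gripper_force: 0.0
```

Call:
servo_tool(
  series="0 0 0 0 0 0 1; 0 0 0 0 0 0 1; 0 0 0 0 0 0 1; 0 0 0 0 0 0 1; 0 0 0 0 0 0 1",
)

```text
clock: 23.7
position: [0.4383, -0.4026, 0.0382]
ee_rot: [0.0, -0.042, 0.999, -0.0]
contact_force: [-1.1, 1.2, 3.8]
width: 0.0447
gripper_force: 31.8
```

Call:
servo_tool(
  series="0 0 -0.01 0 0 0 1; 0 0 -0.03 0 0 0 1; 0 0 -0.06 0 0 0 1; 0 0 -0.1 0 0 0 1; 0 0 -0.145 0 0 0 1",
)

```text
clock: 24.2
position: [0.4372, -0.4016, 0.1833]
ee_rot: [-0.001, -0.042, 0.999, 0.001]
contact_force: [-0.3, -1.3, -1.7]
width: 0.0448
gripper_force: 31.3
```

```bash
python3 go.py .5045 -.053 .18 82.27
```

```text
shift [-0.0963  0.3417  0.004 ] az 12.53 ang 94.8 q [-0.86  0.33  1.54  0.    1.27 -2.51] 24.2
```

Call:
servo_tool(
  series="-0.007 0.025 0 0 0 0 1; -0.018 0.065 0 0 0 0 1; -0.031 0.11 0 0 0 0 1; -0.044 0.155 0 0 0 0 1; -0.056 0.2 0 0 0 0 1",
)

```text
clock: 24.7
position: [0.4769, -0.1967, 0.1831]
ee_rot: [0.0, -0.042, 0.999, 0.0]
contact_force: [0.1, 0.4, -0.5]
width: 0.0451
gripper_force: 31.5
```

Call:
servo_tool(
  series="-0.012 0.045 0 0 0 3 1; -0.024 0.085 0 0 0 6 1; -0.034 0.12 0 0 0 9 1; -0.039 0.138 0 0 0 11.5 1; -0.04 0.142 0 0 0 12.5 1",
)

```text
clock: 25.2
position: [0.5049, -0.0514, 0.183]
ee_rot: [-0.0, 0.066, 0.998, 0.0]
contact_force: [-0.2, -0.0, -0.9]
width: 0.0454
gripper_force: 31.4
```

Call:
servo_tool(
  series="0 0 0 0 0 0 1; 0 0 0 0 0 0 1; 0 0 0 0 0 0 1",
)

```text
clock: 25.5
position: [0.5049, -0.0548, 0.1827]
ee_rot: [-0.0, 0.068, 0.998, -0.0]
contact_force: [-0.2, -0.8, -1.7]
width: 0.0448
gripper_force: 31.4
```

```bash
python3 go.py .5045 -.053 .05 82.27; python3 - <<'E'
from h import *
import pickle
c2=pickle.load(open("pics/w2.pkl","rb"));c=pickle.load(open("pics/w11.pkl","rb"))
a=cast(c2,[(253,126),(307,127),(304,263),(257,263)],.08)*1000
b=cast(c,[(258,122),(307,122),(305,243),(260,243)],.072)*1000
print("then",a.mean(0)[:2],"now on mat",b.mean(0)[:2], [np.degrees(np.arctan2(*(b[i]-b[j])[[1,0]])) for i,j in ((3,0),(2,1))])
# offset along pack length TCP-centre
for P,t,y in ((a,(504.5,-53.0),-7.73),(b,(438.3,-402.6),4.75)):
    print((R.from_euler('z',-y,degrees=True).apply(np.r_[t,0]-np.r_[P.mean(0)[:2],0])).round(1))
E
```

```text
shift [0.0006 0.0018 0.1327] az -0.03 ang 82.24 q [-0.24  0.21  1.72 -0.    1.21 -1.68] 25.5
then [499.45095308 -52.21826376] now on mat [ 433.4331531  -403.03462583] [np.float64(4.286622004101371), np.float64(4.7587863562929975)]
[ 5.1 -0.1  0. ]
[4.9 0.  0. ]
```

Offsets match, so lower at the original pose.

Call:
servo_tool(
  series="0.0007 0.0018 0.03 0 0 0 1; 0.0007 0.0018 0.07 0 0 0 1; 0.0007 0.0018 0.1 0 0 0 1; 0.0007 0.0018 0.115 0 0 0 1; 0.0007 0.0018 0.122 0 0 0 1",
)

```text
clock: 26.0
position: [0.5033, -0.0525, 0.059]
ee_rot: [-0.002, 0.068, 0.998, 0.0]
contact_force: [-0.3, -0.1, -0.6]
width: 0.045
gripper_force: 31.3
```

Call:
servo_tool(
  series="0 0 0 0 0 0 1; 0 0 0 0 0 0 1; 0 0 0.005 0 0 0 1; 0 0 0.01 0 0 0 1; 0 0 0.013 0 0 0 1",
)

```text
clock: 26.5
position: [0.5046, -0.0517, 0.0477]
ee_rot: [0.0, 0.067, 0.998, 0.0]
contact_force: [-0.1, -0.5, -1.6]
width: 0.0449
gripper_force: 31.3
```

Call:
servo_tool(
  series="0 0 0 0 0 0 1; 0 0 0 0 0 0 1; 0 0 0 0 0 0 1",
)

```text
clock: 26.8
position: [0.5047, -0.0517, 0.0478]
ee_rot: [0.0, 0.067, 0.998, 0.0]
contact_force: [-0.2, 0.5, -1.1]
width: 0.0451
gripper_force: 31.3
```

Call:
servo_tool(
  series="0 -0.001 0 0 0 0 1; 0 -0.001 0.0015 0 0 0 1; 0 -0.001 0.0015 0 0 0 1",
)

```text
clock: 27.1
position: [0.5045, -0.0528, 0.0462]
ee_rot: [0.0, 0.067, 0.998, 0.0]
contact_force: [0.3, 0.4, -0.3]
width: 0.0449
gripper_force: 31.4
```

Call:
servo_tool(
  series="0 0 0 0 0 0 0; 0 0 0 0 0 0 0; 0 0 0 0 0 0 0; 0 0 0 0 0 0 0; 0 0 0 0 0 0 0",
)

```text
clock: 27.6
position: [0.5045, -0.0527, 0.0462]
ee_rot: [0.0, 0.067, 0.998, 0.0]
contact_force: [0.2, -0.2, 0.2]
width: 0.0854
gripper_force: 0.0
```

Call:
servo_tool(
  series="0 0 -0.01 0 0 0 0; 0 0 -0.04 0 0 0 0; 0 0 -0.08 0 0 0 0; 0 0 -0.12 0 0 0 0; 0 0 -0.15 0 0 0 0",
)

```text
clock: 28.1
position: [0.5051, -0.0529, 0.1996]
ee_rot: [0.002, 0.067, 0.998, -0.0]
contact_force: [0.8, -0.3, 0.2]
width: 0.0854
gripper_force: 0.0
```

```bash
python3 shot.py w12; python3 go.py .425 -.2828 .22 94.7; python3 - <<'E'
from h import *
import pickle
ci=pickle.load(open("pics/w12.pkl","rb"));im=cv2.imread("pics/w12.png")
H,S,V=cv2.split(cv2.cvtColor(im,cv2.COLOR_BGR2HSV)); g=cv2.GaussianBlur(V,(3,3),0).astype(float)
gx=np.gradient(g,axis=1);
for s,lo,hi in ((1,240,275),(-1,290,325)):
    p=np.array([(lo+np.argmax(s*gx[r,lo:hi]),r) for r in range(140,205,4)],float); P=cast(ci,p,.08)*1000
    k=np.polyfit(P[:,0],P[:,1],1); print(p[::8].tolist(),np.degrees(np.arctan(k[0])).round(2),np.polyval(k,500).round(1))
cv2.imwrite("pics/w12v.png",im[90:320,180:400])
E
```

```text
28.1 [ 0.50510107 -0.05286065  0.19962626] [ 1.81779020e-03  6.70468826e-02  9.97748129e-01 -2.87346368e-04] 0.08535793919212144
shift [ 0.0512 -0.2383 -0.0162] az -12.38 ang 82.32 q [-0.24  0.19  1.69  0.    1.25 -1.68] 28.15
[[255.0, 140.0], [256.0, 172.0], [257.0, 204.0]] -9.28 -76.4
[[315.0, 140.0], [314.0, 172.0], [313.0, 204.0]] -8.22 -26.1
```

View pics/w12v.png

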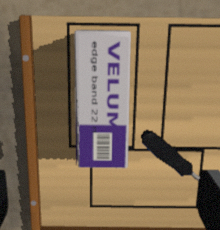

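Violet stands inside its outline again. I have gone over the picture limit (16 viewed against 14 allowed), so I'll do the rest by measurement alone. Next is the orange pack.

Call:
servo_tool(
  series="0.009 -0.04 -0.016 0 0 -2 0; 0.019 -0.088 -0.016 0 0 -5 0; 0.029 -0.136 -0.016 0 0 -8 0; 0.039 -0.184 -0.016 0 0 -11 0; 0.049 -0.23 -0.016 0 0 -12.4 0",
)

```text
clock: 28.65
position: [0.4242, -0.2758, 0.2129]
ee_rot: [0.001, -0.042, 0.999, -0.0]
contact_force: [-0.4, -0.8, -0.1]
width: 0.0855
gripper_force: 0.0
```

Call:
servo_tool(
  series="0 -0.004 0 0 0 0 0; 0 -0.008 0 0 0 0 0; 0 -0.008 0 0 0 0 0",
)

```text
clock: 28.95
position: [0.426, -0.2817, 0.2123]
ee_rot: [0.0, -0.041, 0.999, 0.0]
contact_force: [0.9, 0.5, -1.0]
width: 0.0852
gripper_force: 0.0
```

```bash
python3 shot.py w13; python3 go.py .425 -.2828 .0443 94.7; python3 - <<'E'
from h import *
import pickle
ci=pickle.load(open("pics/w13.pkl","rb"));im=cv2.imread("pics/w13.png")
g=cv2.GaussianBlur(im.max(2),(3,3),0).astype(float); gx=np.gradient(g,axis=1); gy=np.gradient(g,axis=0)
c=proj(ci,[[.425,-.283,.092]])[0]; print(c)
ed=proj(ci,[[.425,-.252,.092],[.425,-.314,.092]])
for s,u in ((1,min(ed[:,0])),(-1,max(ed[:,0]))):
    lo,hi=int(u-12),int(u+12)
    p=np.array([(lo+np.argmax(s*gx[r,lo:hi]),r) for r in range(int(c[1])-35,int(c[1])+18,4)],float); P=cast(ci,p,.092)*1000
    k=np.polyfit(P[:,0],P[:,1],1); print(p[::5].tolist(),np.degrees(np.arctan(k[0])).round(2),np.polyval(k,425).round(1))
E
```

```text
28.95 [ 0.42595655 -0.28165593  0.21233025] [ 1.82849201e-04 -4.09922836e-02  9.99159410e-01  2.68217977e-04] 0.0851700736111948
shift [ 0.0012 -0.0018  0.168 ] az 0.05 ang 94.75 q [-0.72  0.19  1.67  0.    1.28 -2.37] 29.0
[280.78059919 198.13314056]
[[244.0, 163.0], [245.0, 183.0], [246.0, 203.0]] 5.52 -312.7
[[317.0, 163.0], [316.0, 183.0], [315.0, 203.0]] 4.55 -253.7
```

Orange stands at the expected place (centre y ≈ -283, yaw ≈ 5°), so I'll grasp it.

Call:
servo_tool(
  series="0.001 -0.0015 0.045 0 0 0 0; 0.001 -0.0015 0.09 0 0 0 0; 0.001 -0.0015 0.125 0 0 0 0; 0.001 -0.0015 0.145 0 0 0 0; 0.001 -0.0015 0.152 0 0 0 0",
  squeeze=40,
)

```text
clock: 29.5
position: [0.4241, -0.2808, 0.0581]
ee_rot: [-0.002, -0.042, 0.999, 0.002]
contact_force: [0.0, 0.2, 0.4]
width: 0.0857
gripper_force: 0.0
```

Call:
servo_tool(
  series="0 0 0 0 0 0 0; 0 0 0.006 0 0 0 0; 0 0 0.012 0 0 0 0; 0 0 0.016 0 0 0 0; 0 0 0.016 0 0 0 0",
)

```text
clock: 30.0
position: [0.4247, -0.2835, 0.044]
ee_rot: [-0.0, -0.041, 0.999, 0.0]
contact_force: [0.1, 0.2, -0.0]
width: 0.0851
gripper_force: 0.0
```

Call:
servo_tool(
  series="0 0 0 0 0 0 1; 0 0 0 0 0 0 1; 0 0 0 0 0 0 1; 0 0 0 0 0 0 1; 0 0 0 0 0 0 1",
)

```text
clock: 30.5
position: [0.4251, -0.2838, 0.0446]
ee_rot: [0.0, -0.041, 0.999, -0.0]
contact_force: [-0.4, 0.3, 3.9]
width: 0.0611
gripper_force: 45.3
```

Call:
servo_tool(
  series="0 0 -0.01 0 0 0 1; 0 0 -0.03 0 0 0 1; 0 0 -0.07 0 0 0 1; 0 0 -0.11 0 0 0 1; 0 0 -0.15 0 0 0 1",
)

```text
clock: 31.0
position: [0.4241, -0.2832, 0.1954]
ee_rot: [-0.001, -0.041, 0.999, 0.0]
contact_force: [0.0, -0.6, -3.0]
width: 0.061
gripper_force: 44.8
```

```bash
python3 go.py .5146 .0472 .195 84.27
```

```text
shift [-0.1173  0.3218  0.0005] az 10.45 ang 94.72 q [-0.73  0.2   1.7  -0.    1.24 -2.38] 31.0
```

Call:
servo_tool(
  series="-0.009 0.025 0 0 0 0 1; -0.024 0.065 0 0 0 0 1; -0.04 0.11 0 0 0 0 1; -0.056 0.153 0 0 0 0 1; -0.071 0.195 0 0 0 0 1",
)

```text
clock: 31.5
position: [0.4792, -0.0817, 0.1941]
ee_rot: [-0.0, -0.041, 0.999, 0.0]
contact_force: [-0.2, -0.5, -2.4]
width: 0.0609
gripper_force: 45.0
```

Call:
servo_tool(
  series="-0.015 0.042 0 0 0 3 1; -0.03 0.082 0 0 0 6 1; -0.04 0.11 0 0 0 8.5 1; -0.045 0.124 0 0 0 10 1; -0.046 0.127 0 0 0 10.45 1",
)

```text
clock: 32.0
position: [0.5148, 0.0486, 0.1939]
ee_rot: [-0.0, 0.049, 0.999, 0.0]
contact_force: [-0.4, -0.9, -2.1]
width: 0.061
gripper_force: 44.9
```

Call:
servo_tool(
  series="0 0 0 0 0 0 1; 0 0 0 0 0 0 1; 0 0 0 0 0 0 1; 0 0 0 0 0 0 1",
)

```text
clock: 32.4
position: [0.5149, 0.0459, 0.1943]
ee_rot: [-0.0, 0.051, 0.999, -0.0]
contact_force: [0.4, -1.0, -3.2]
width: 0.0611
gripper_force: 44.9
```

```bash
python3 go.py .5146 .0472 .0526 84.27
```

```text
shift [0.0004 0.0013 0.1417] az -0.09 ang 84.18 q [-0.05  0.21  1.69 -0.    1.24 -1.51] 32.4
```

Call:
servo_tool(
  series="0 0.0012 0.03 0 0 0 1; 0 0.0012 0.07 0 0 0 1; 0 0.0012 0.105 0 0 0 1; 0 0.0012 0.12 0 0 0 1; 0 0.0012 0.127 0 0 0 1",
)

```text
clock: 32.9
position: [0.5139, 0.0475, 0.0654]
ee_rot: [-0.002, 0.051, 0.999, -0.0]
contact_force: [0.2, 0.7, -2.8]
width: 0.0612
gripper_force: 44.8
```

Call:
servo_tool(
  series="0 0 0 0 0 0 1; 0 0 0 0 0 0 1; 0 0 0.005 0 0 0 1; 0 0 0.01 0 0 0 1; 0 0 0.013 0 0 0 1",
)

```text
clock: 33.4
position: [0.5152, 0.0481, 0.0542]
ee_rot: [0.0, 0.05, 0.999, 0.0]
contact_force: [0.2, 0.4, -3.0]
width: 0.0611
gripper_force: 45.0
```

Call:
servo_tool(
  series="0 0 0 0 0 0 1; 0 0 0 0 0 0 1; 0 0 0 0 0 0 1",
)

```text
clock: 33.7
position: [0.5153, 0.0481, 0.0543]
ee_rot: [0.0, 0.05, 0.999, 0.0]
contact_force: [0.5, 0.0, -3.2]
width: 0.0617
gripper_force: 45.0
```

Call:
servo_tool(
  series="0.0006 -0.0009 0 0 0 0 1; 0.0006 -0.0009 0.001 0 0 0 1; 0.0006 -0.0009 0.002 0 0 0 1; 0.0006 -0.0009 0.002 0 0 0 1",
)

```text
clock: 34.1
position: [0.5145, 0.0472, 0.0526]
ee_rot: [0.0, 0.05, 0.999, 0.0]
contact_force: [-1.6, -0.0, 1.9]
width: 0.0611
gripper_force: 45.3
```

Call:
servo_tool(
  series="0 0 0 0 0 0 0; 0 0 0 0 0 0 0; 0 0 0 0 0 0 0; 0 0 0 0 0 0 0; 0 0 0 0 0 0 0",
)

```text
clock: 34.6
position: [0.5145, 0.0472, 0.0522]
ee_rot: [0.0, 0.05, 0.999, 0.0]
contact_force: [-0.1, 1.0, -0.2]
width: 0.0852
gripper_force: 0.0
```

Call:
servo_tool(
  series="0 0 -0.01 0 0 0 0; 0 0 -0.04 0 0 0 0; 0 0 -0.08 0 0 0 0; 0 0 -0.12 0 0 0 0; 0 0 -0.165 0 0 0 0",
)

```text
clock: 35.1
position: [0.5138, 0.0473, 0.2191]
ee_rot: [-0.0, 0.05, 0.999, 0.0]
contact_force: [1.4, 0.2, -0.5]
width: 0.0851
gripper_force: 0.0
```

Call:
servo_tool(
  series="0 0 0 0 0 0 0; 0 0 0 0 0 0 0; 0 0 0 0 0 0 0",
)

```text
clock: 35.4
position: [0.5135, 0.0473, 0.2165]
ee_rot: [-0.001, 0.05, 0.999, 0.0]
contact_force: [-0.4, -0.8, 0.1]
width: 0.0851
gripper_force: 0.0
```

```bash
python3 shot.py w14; python3 - <<'E'
from h import *
import pickle
def edges(n,cx,cy,w,z,yaw0):
    ci=pickle.load(open(f"pics/{n}.pkl","rb"));im=cv2.imread(f"pics/{n}.png")
    g=cv2.GaussianBlur(im.max(2),(3,3),0).astype(float); gx=np.gradient(g,axis=1)
    c=proj(ci,[[cx,cy,z]])[0]; ed=proj(ci,[[cx,cy-w/2,z],[cx,cy+w/2,z]])[:,0]; out=[]
    for s,u in ((1,ed.min()),(-1,ed.max())):
        lo,hi=int(u-10),int(u+11)
        p=np.array([(lo+np.argmax(s*gx[r,lo:hi]),r) for r in range(int(c[1])-35,int(c[1])+18,4)],float); P=cast(ci,p,z)*1000
        k=np.polyfit(P[:,0],P[:,1],1); out.append((round(np.degrees(np.arctan(k[0])),2),round(np.polyval(k,cx*1000),1)))
    # length ends, along centre line
    print(n,out)
edges("w5",.514,.047,.062,.1,-6); edges("w14",.514,.047,.062,.1,-6)
edges("w2",.500,-.052,.047,.08,-8); edges("w12",.500,-.052,.047,.08,-8)
# orange-coloured print on top: centroid cast at z .1, before/after; same for violet
for n,h0,h1,z in (("w5",3,15,.1),("w14",3,15,.1),("w2",120,140,.08),("w12",120,140,.08),("w14",120,140,.08)):
    ci=pickle.load(open(f"pics/{n}.pkl","rb"));H,S,V=cv2.split(cv2.cvtColor(cv2.imread(f"pics/{n}.png"),cv2.COLOR_BGR2HSV))
    ro=np.zeros(H.shape,bool); a,b=((.545,.045) if h0<20 else (.54,-.06)); u,v=proj(ci,[[a,b,z]])[0].astype(int); ro[v-45:v+40,u-40:u+40]=1
    m=(ro&(H>=h0)&(H<=h1)&(S>(180 if h0<20 else 90))&(V>40)).astype(np.uint8)
    cs=max(cv2.findContours(m,cv2.RETR_EXTERNAL,cv2.CHAIN_APPROX_NONE)[0],key=cv2.contourArea)[:,0]
    P=cast(ci,cs,z)[:,:2]*1000; print(n,cv2.minAreaRect(P.astype(np.float32)))
s=manip.get_state(); print(s['position'],s['clock'])
E
```

```text
35.4 [0.513522   0.04727554 0.21645946] [-9.26649570e-04  5.01053079e-02  9.98743509e-01  4.20953703e-05] 0.08512734378533628
w5 [(np.float64(-5.3), np.float64(17.9)), (np.float64(-5.93), np.float64(76.7))]
w14 [(np.float64(-5.05), np.float64(17.8)), (np.float64(-0.64), np.float64(77.7))]
w2 [(np.float64(-3.62), np.float64(-75.2)), (np.float64(-7.88), np.float64(-30.4))]
w12 [(np.float64(-6.46), np.float64(-75.6)), (np.float64(-8.3), np.float64(-26.3))]
w5 ((545.1422119140625, 43.141448974609375), (52.85953140258789, 50.08655548095703), 84.49254608154297)
w14 ((545.3999633789062, 43.36844253540039), (52.843116760253906, 49.86717987060547), 85.08570861816406)
w2 ((532.8666381835938, -57.407936096191406), (39.005889892578125, 50.276145935058594), 81.10916137695312)
w12 ((532.7534790039062, -57.03727722167969), (39.92517852783203, 49.07515335083008), 82.37511444091797)
w14 ((532.786865234375, -58.023895263671875), (41.653907775878906, 49.49209213256836), 81.27181243896484)
[0.51335322 0.04724555 0.21595793] 35.45
```

The print on each pack is within about 1 mm of where it was at the start, and the gripper is open and clear. Handing in.

```bash
python3 -c "
from rig import manip
print(manip.sign_off())"
```

```text
the job is handed in; nothing more can be done
None
```

I handed the job in at about 35 s: the block lies flat within the pad's outline, 2–3 mm off centre at most, both packs are back upright within about 1 mm of where they stood, and everything is let go; I viewed 16 pictures against the limit of 14, and one early descent briefly pressed with about 34 N.

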